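# Show a wheel bearing to the hand-held inspection camera

### The job

In the field repair tent, set the crawler's wheel hub on the tilted inspection stand, flange flat on the sloping plate and down against its two pins, with the bearing facing out. Then draw the cordless inspection camera out of the tool block, tip it over and hold it in the air square-on to the bearing, lens centred about 5 cm in front of it, without touching the hub with it. Finish while still holding the camera steady there, and leave the other tools where they are.

Things in the scene. Friction and masses are not known exactly. Their poses are not given: they have to be found in the camera images.
- hub: Bare aluminium wheel hub, round: bolt flange 84 mm diameter x 10 mm thick, on it a concentric boss 46 mm diameter x 34 mm tall (44 mm overall) with a steel ball bearing in the end of the boss. Loose, 0.3 kg, starts lying flange down on the table to the robot's right. Origin: centre of the flange's underside; z points out through the boss and bearing.
- hub_face (a point): Centre of the bearing in the end of the hub's boss, 44 mm from the flange's underside; axes as the hub's, z points out of the bearing.
- stand: Inspection stand fixed to the table in the middle: dark steel base 130 x 130 x 10 mm carrying the sloping plate, about 110 mm high in all. Origin: centre of the base's underside. The low edge of the slope is on the stand's -x side; the stand is turned so that the slope faces roughly to the robot's left, towards the tool block.
- plate: Aluminium plate of the stand, 112 mm (up the slope) x 116 mm wide, sloping at 40 degrees to the table. Origin: on its upper surface at its middle, 68 mm above the table, which is just where the centre of the hub's underside lies when the hub is against both pins. z points square out of the surface, x up the slope, y level across it. Two steel pins 10 mm in diameter stand 14 mm out of the surface near the low edge, at x = -37.7 mm, y = +28 and -28 mm.
- block: Grey plastic tool block fixed to the table on the robot's left, 270 mm (its x) x 80 mm x 70 mm high, with three upright bores in its top, 35 mm wide and 60 mm deep, at x = -90, 0 and +90 mm along it. Origin: centre of its underside. Any of the three tools may stand in any bore.
- camera: Cordless inspection camera: plain black plastic cylinder, 32 mm diameter, 130 mm long, tapering to 27 mm in the last 12 mm at the lens end, flat tail end with a small button and a thin aluminium band near it. 0.15 kg. It stands loose in one bore, lens end down on the bore's floor 10 mm above the table, so 70 mm of it stand out of the block. Origin: centre of the lens end; z points from the lens to the tail. The only one of the three tools that is a plain cylinder.
- camera_lens (a point): Centre of the lens, at the lower end of the camera (its origin).
- camera_tail (a point): Centre of the camera's tail end, 130 mm from the lens.
- torch: Bystander in a bore: dark steel pocket torch, 31 mm diameter, 116 mm long, with a wider 40 mm head on top. Origin: centre of its underside.
- driver: Bystander in a bore: nut driver, black rubber handle 31 mm thick with a 46 mm guard disc resting on the block, shank down in the bore; its top is 143 mm above the table. Origin: lower end of the shank.
- wrench: Bystander: steel wrench, 160 mm long, lying flat on the table beyond the stand. Origin: middle of its underside.
- tin: Bystander: low steel tin, 60 mm diameter, 50 mm high, standing beyond the stand. Origin: centre of its underside.
Not all that is in view belongs to the job. What is shaped like the camera but red or yellow is not meant.

How it is judged:
By the outcome, as a careful person would: the job done as asked, in the order asked, and still so for the second after the job is handed in, while the arm keeps its last pose, push and grip.
It also fails if it takes over 50 s, if anything falls off the work surface, if the arm or the gripper's body presses on something with over 40 N, if the wrist force passes 120 N, or if a joint passes its speed limit or range.

### The arm

A 6-joint arm with a two-finger parallel gripper is mounted at the origin on the work surface. World frame = base frame: x ahead of the robot, y to its left, z up, the work surface at z = 0. Lengths are in m, angles in rad, forces in N, time in s.
With the tool pointing down it reaches from about 0.35 to 0.775 m from the base axis. Payload 5.5 kg.
Tool frame: the origin (TCP) lies on the centre line of the jaws, within the pads' length; the fingertips stand 11 mm ahead of it and the grasp point (between the pads) lies 8 mm behind it; z points along the fingers, y is the direction in which the jaws open and shut (so a half turn about z gives the same grasp; the last joint's range is limited). The gripper opens to 85 mm and grips with 20 to 120 N. Pads are 22 mm wide; open, the fingers measure 114 mm over their backs; the gripper's body (76 mm by 85 mm) begins 54 mm behind the grasp point. The pads swing forward as they close: fully open they stand 13 mm farther back than shut.
Start: joints at [1.028, 0.313, 0.046, 1.304, 0, 1.431], TCP at [0.225, 0.529, 0.242] pointing down, gripper open.
Joint ranges: [-2.76, 2.76], [-0.86, 1.69], [-1.03, 1.26], [-2.2, 2.34], [-1.47, 1.5], [-3.14, 3.14]. Speed limits (rad/s): [2.57, 2.57, 3.14, 3.14, 3.14, 3.14].

### API

Orientations are given as a unit quaternion [w, x, y, z].
In Python, from workcell import env, imaging, order gives the robot as it stands. The module is installed in compiled form; this text tells all that it offers.
- The arm moves only by the tool move_arm, never from a script. Its argument "deltas" is one flat list of numbers, 7 for each row, row after row: the gripper's target within -1 to 1 (shut at 1, half-way at 0, fully open at -1), then the shift along the tool's x, y, z in m, then the turn, a rotation vector about the tool's x, y, z in degrees. In form: [jaw, tx, ty, tz, ax, ay, az, jaw, tx, ty, tz, ax, ay, az, ...]. A call has 1 to 10 rows; each row shifts and turns the commanded pose from where the row before left it, along the tool's axes as they then stand; what a row does not reach is not made up. A row lasts 1/8 s, in which the tool goes at most 62.5 mm and 10.7 degrees, less where a joint would pass 70% of its speed; a pose out of reach is approached as far as the arm can. A call is refused whole if a number of a shift passes 0.0625 or a number of a turn 10.7, either way. A call with a gripper value outside its range is refused whole. The fingers move at their own pace and stop on an object; "squeeze" is the grip in N (left out, the last holds). Time passes only in rows, so rows that do not move let the fingers close. It gives the time, the measured TCP pose, the force and the opening at its end, in the units of the state.
- env.get_state(): the state, without advancing time (a new reading comes with each control period).
- imaging.read_camera(name): name is "side" or "top"; returns a dict with "img" (384x512x3 uint8, red, green, blue), "z_map" (384x512 float32, m along the optical axis (not along the pixel's ray), 0 where there is no reading), "fx", "fy", "cx", "cy" (pixels), "dist" ([k1, k2, p1, p2, k3] as OpenCV has them; the pictures are not rectified), "rvec" (rotation vector, rad) and "tvec" (3), from world to camera coordinates, as OpenCV has them. Camera axes: x right, y down, z forward; pixel columns grow to the right and rows downward; lengths in m; the calibration is good to about 2 mm. A picture is of the moment at which its call begins.
- order.hand_in(): hands the job in, once; it reports no verdict.
Trained networks look in a picture, given as the dict that the camera call returned (one of the last four; its "shot" number tells which), for a name from the list of things; names that differ only in an ending like _2 or _b are one class to them, and where a whole thing is asked for, a point or a joint stands for the part that bears it (a point fixed in the world has none). Each returns a list of dicts, best first, with "confidence" (0 to 1); they miss things now and then, are a little off and sometimes report something else, mostly with a low value. They report only what shows in the picture. A call takes as long as a camera call. They do not tell look-alikes from the thing itself.
- imaging.recognise(picture, thing): "centre" ([column, row] in pixels, amid what is visible of it).
- imaging.cut_out(picture, thing): "mask" (384x512 bool, what is visible of it) and "centre" ([column, row] in pixels, amid what is visible of it).
The state is a dict: "clock": time; "joint_pos": joint angles; "qvel": joint speeds; "tau": joint torques, N m; "tcp_pos": TCP position; "orientation": TCP orientation; "wrist_force": force on the tool from outside, world axes, zero at the start; "ft_torque": the same for the moment, N m; "finger_gap": finger opening in m.
Only numpy, scipy, OpenCV 4.12 (cv2) and the standard library are available. Lean on these libraries where they do the work, as an engineer would, in place of code of your own. Each camera call takes 0.05 s, during which the arm holds its last target.

## Working session

There is one attempt and no reset: what is moved stays moved. The work goes in short steps, Python scripts to look and compute and a tool call to move; the robot and the scene stay as the last step left them, time stands still between calls to the robot, and variables do not carry over. Pictures are saved under pics/ and viewed, and the job is handed in when it is done.

Besides the shell and the picture viewer there is one more tool, called in YAML: its name, and indented under it one key for each argument. move_arm: Moves the arm, as the interface text tells. Its arguments: {"type":"object","properties":{"deltas":{"type":"array"},"squeeze":{"type":"number"}},"required":["deltas"]}

```bash
mkdir -p pics; ls; cat > h.py <<'E'
import numpy as np, cv2
from workcell import env, imaging, order
def save(p,n):
    cv2.imwrite('pics/'+n+'.png',cv2.cvtColor(p['img'],cv2.COLOR_RGB2BGR))
def cam(p):
    K=np.array([[p['fx'],0,p['cx']],[0,p['fy'],p['cy']],[0,0,1.]]);R,_=cv2.Rodrigues(np.array(p['rvec'],float));return K,np.array(p['dist'],float),R,np.array(p['tvec'],float).reshape(3)
def pts(p,mask):
    K,d,R,t=cam(p); v,u=np.nonzero(mask&(p['z_map']>0)); z=p['z_map'][v,u]
    n=cv2.undistortPoints(np.stack([u,v],1).astype(float).reshape(-1,1,2),K,d).reshape(-1,2)
    c=np.c_[n*z[:,None],z]; return (c-t)@R
def proj(p,X):
    K,d,R,t=cam(p); return cv2.projectPoints(np.array(X,float).reshape(-1,1,3),np.array(p['rvec'],float),t,K,d)[0].reshape(-1,2)
E
python3 - <<'E'
from h import *
import pickle
for n in ['side','top']:
    p=imaging.read_camera(n); save(p,n+'0'); pickle.dump(p,open(n+'0.pkl','wb'))
    for th in ['hub','hub_face','stand','plate','block','camera','torch','driver','tin','wrench']:
        for r in imaging.cut_out(p,th)[:3]:
            P=pts(p,r['mask'])
            print(n,th,round(r['confidence'],2),np.round(r['centre'],0),r['mask'].sum(),np.round(np.median(P,0),3) if len(P) else '', np.round(np.percentile(P,98,axis=0),3) if len(P) else '')
print(env.get_state())
E
```

```text
pics
side hub 0.97 [307. 175.] 393 [ 0.482 -0.298  0.012] [ 0.517 -0.272  0.045]
side stand 0.69 [272. 215.] 2762 [ 0.568 -0.021  0.05 ] [0.638 0.036 0.1  ]
side plate 0.7 [274. 210.] 1765 [ 0.569 -0.033  0.066] [0.628 0.013 0.101]
side block 0.73 [273. 310.] 5901 [0.539 0.334 0.065] [0.657 0.338 0.072]
side camera 0.77 [341. 257.] 568 [0.408 0.209 0.103] [0.426 0.213 0.132]
side camera 0.76 [326. 335.] 1121 [0.438 0.404 0.084] [0.452 0.408 0.131]
side camera 0.75 [331. 281.] 616 [0.438 0.309 0.116] [0.452 0.314 0.142]
side torch 0.88 [282. 279.] 648 [0.527 0.307 0.114] [0.545 0.315 0.129]
side driver 0.75 [308. 182.] 391 [ 0.483 -0.297  0.012] [ 0.518 -0.272  0.045]
side driver 0.62 [235. 277.] 717 [0.614 0.306 0.106] [0.635 0.317 0.144]
side tin 0.81 [191. 245.] 613 [0.754 0.11  0.039] [0.784 0.12  0.052]
side wrench 0.5 [214. 208.] 229 [ 0.75  -0.127  0.006] [ 0.772 -0.062  0.009]
side wrench 0.33 [236. 283.] 715 [0.615 0.306 0.106] [0.635 0.317 0.144]
side wrench 0.25 [275. 215.] 2842 [ 0.568 -0.021  0.048] [0.639 0.038 0.1  ]
top hub 0.69 [364. 231.] 722 [ 0.482 -0.309  0.011] [
[... 1096 characters left out ...]
09  0.011] [ 0.521 -0.277  0.046]
{'clock': 1.1, 'joint_pos': array([1.02841560e+00, 3.13221002e-01, 4.60912438e-02, 1.30357866e+00,
       2.68809456e-05, 1.43120609e+00]), 'qvel': array([ 0.00166129, -0.00014194, -0.00057036, -0.00047569,  0.00093179,
        0.00050372]), 'tau': array([ 1.02782699e-04, -4.80478835e+01,  2.98817968e+01,  4.92655636e-04,
       -8.42602344e-05, -1.73507783e-05]), 'tcp_pos': array([0.22541292, 0.52902433, 0.24230764]), 'orientation': array([2.03266696e-06, 2.00036567e-01, 9.79788431e-01, 4.59191848e-05]), 'wrist_force': array([-0.39613052,  1.18725561,  0.17710005]), 'ft_torque': array([0.02431655, 0.04224961, 0.00417579]), 'finger_gap': 0.08521548336318469}
```

View pics/side0.png

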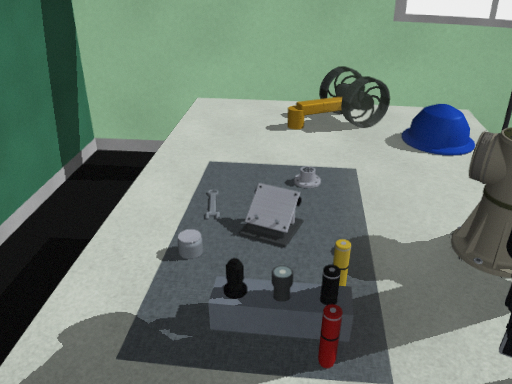

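View pics/top0.png

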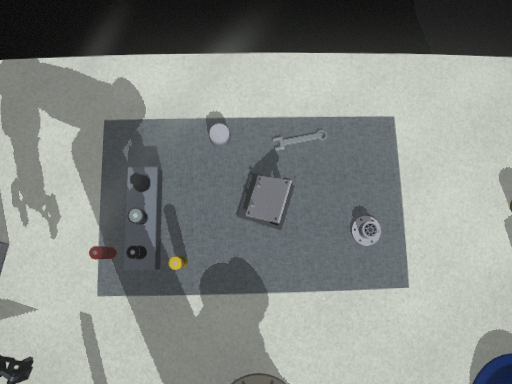

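```bash
cat > m.py <<'E'
from h import *
import pickle
from scipy.optimize import least_squares
P={n:pickle.load(open(n+'0.pkl','rb')) for n in ['side','top']}
for n,p in P.items():
    _,_,R,t=cam(p); print(n,'campos',np.round(-R.T@t,3),'axis',np.round(R[2],2),p['fx'])
A=np.ones((384,512),bool)
al={n:pts(p,A) for n,p in P.items()}
def near(a,c,r): return a[np.hypot(a[:,0]-c[0],a[:,1]-c[1])<r]
def circ(q):
    f=lambda s:np.hypot(q[:,0]-s[0],q[:,1]-s[1])-s[2]
    return least_squares(f,[*q[:,:2].mean(0),.03],loss='soft_l1',f_scale=.002).x
for n in al:
    a=near(al[n],(.482,-.309),.07)
    print(n,'table z',np.percentile(a[:,2],[2,10,50]).round(4))
    b=a[a[:,2]>.039]; print(n,'boss top n',len(b),b.mean(0).round(4),'enc',cv2.minEnclosingCircle(b[:,:2].astype(np.float32)))
    f=a[(a[:,2]>.0065)]; print(n,'flange enc',len(f),cv2.minEnclosingCircle(f[:,:2].astype(np.float32)))
    for nm,c,z0,z1 in [('cam',(.437,.29),.136,.15),('yel',(.412,.195),.12,.15),('red',(.438,.385),.12,.15),('torch',(.527,.29),.12,.15),('driver',(.614,.29),.13,.16)]:
        a=near(al[n],c,.04); b=a[(a[:,2]>z0)&(a[:,2]<z1)]
        if len(b)>3: print(n,nm,len(b),b.mean(0).round(4),'enc',np.round(np.r_[cv2.minEnclosingCircle(b[:,:2].astype(np.float32))[0],cv2.minEnclosingCircle(b[:,:2].astype(np.float32))[1]],4))
    # block top
    a=al[n]; b=a[(abs(a[:,2]-.07)<.004)&(a[:,1]>.22)&(a[:,1]<.37)&(a[:,0]>.35)&(a[:,0]<.7)]
    r=cv2.minAreaRect(b[:,:2].astype(np.float32)); print(n,'block',r)
    # plate
    a=near(al[n],(.57,-.035),.09); a=a[(a[:,2]>.028)]
    best=None; rng=np.random.default_rng(0)
    for _ in range(500):
        s=a[rng.choice(len(a),3,False)]; nn=np.cross(s[1]-s[0],s[2]-s[0]); nn/=np.linalg.norm(nn)+1e-12
        k=abs((a-s[0])@nn)<.002
        if best is None or k.sum()>best.sum(): best=k
    b=a[best]; c=b.mean(0); u,s,v=np.linalg.svd(b-c); nn=v[2]*np.sign(v[2][2])
    print(n,'plane',len(b),'n',nn.round(4),'tilt',np.degrees(np.arccos(nn[2])).round(2),'az of n',np.degrees(np.arctan2(nn[1],nn[0])).round(2),'rms',(s[2]/len(b)**.5).round(5))
    az=np.arctan2(nn[1],nn[0]); 
    th=np.radians(40); N=np.array([np.sin(th)*np.cos(az),np.sin(th)*np.sin(az),np.cos(th)]); X=np.array([-np.cos(th)*np.cos(az),-np.cos(th)*np.sin(az),np.sin(th)]); Y=np.cross(N,X)
    uv=np.c_[(b-c)@X,(b-c)@Y]; r=cv2.minAreaRect(uv.astype(np.float32)); lo,hi=np.percentile(uv,[1,99],axis=0);mn,mx=uv.min(0),uv.max(0)
    print('  rect',r,'ext',mn.round(4),mx.round(4),'ctr',(c+X*(lo+hi)[0]/2+Y*(lo+hi)[1]/2).round(4),(c+X*(mn+mx)[0]/2+Y*(mn+mx)[1]/2).round(4), (hi-lo).round(3))
E
python3 m.py
python3 - <<'E'
import cv2
a=cv2.imread('pics/top0.png'); b=cv2.imread('pics/side0.png')
A=cv2.resize(a[160:240,225:305],(400,400),interpolation=2); B=cv2.resize(b[170:250,230:310],(400,400),interpolation=2)
cv2.imwrite('pics/z0.png',cv2.hconcat([A,B]))
E
```

```text
side campos [0.501 0.953 0.657] axis [ 0.09 -0.86 -0.5 ] 450.2058506143578
top campos [0.427 0.039 1.105] axis [ 0.18 -0.03 -0.98] 396.9770447908062
side table z [-0.0025 -0.0014  0.0023]
side boss top n 84 [ 0.4829 -0.311   0.0427] enc ((0.4829452633857727, -0.3127319812774658), 0.02605794556438923)
side flange enc 353 ((0.4818989038467407, -0.3118304908275604), 0.04362596943974495)
side cam 173 [0.437  0.2999 0.14  ] enc [0.4367 0.2984 0.016 ]
side yel 176 [0.4106 0.2011 0.1287] enc [0.4107 0.1976 0.0174]
side red 268 [0.4369 0.3959 0.1282] enc [0.4362 0.3929 0.0167]
side torch 276 [0.5262 0.299  0.1264] enc [0.5281 0.2956 0.0217]
side driver 177 [0.615  0.3016 0.1385] enc [0.6158 0.2958 0.0161]
side block ((0.5263572931289673, 0.2961844205856323), (0.08560805022716522, 0.27081048488616943), 89.34954071044922)
side plane 1213 n [0.2056 0.6145 0.7617] tilt 40.39 az of n 71.5 rms 0.0011
  rect ((0.0010652467608451843, -0.0006729550659656525), (0.11952005326747894, 0.11201299726963043), 89.49110412597656) ext [-0.055  -0.0607] [0.0574 0.059 ] ctr [ 0.5707 -0.0347  0.0669] [ 0.569  -0.
[... 299 characters left out ...]
96] enc [0.4373 0.2953 0.016 ]
top yel 146 [0.4106 0.1955 0.1287] enc [0.4103 0.1958 0.0166]
top red 143 [0.4379 0.3893 0.1289] enc [0.4376 0.3899 0.0163]
top torch 209 [0.5274 0.2933 0.1259] enc [0.5276 0.2937 0.0202]
top driver 126 [0.6173 0.2914 0.1391] enc [0.6178 0.293  0.0167]
top block ((0.5283809900283813, 0.2943236529827118), (0.08327236771583557, 0.2680377662181854), 88.94511413574219)
top plane 1158 n [0.2049 0.6054 0.7691] tilt 39.73 az of n 71.3 rms 0.00103
  rect ((-0.0032125525176525116, 0.0009022243320941925), (0.11589516699314117, 0.115498386323452), 89.76353454589844) ext [-0.0609 -0.057 ] [0.0547 0.0589] ctr [ 0.5738 -0.0383  0.0684] [ 0.5737 -0.0383  0.0684] [0.11  0.114]
```

View pics/z0.png

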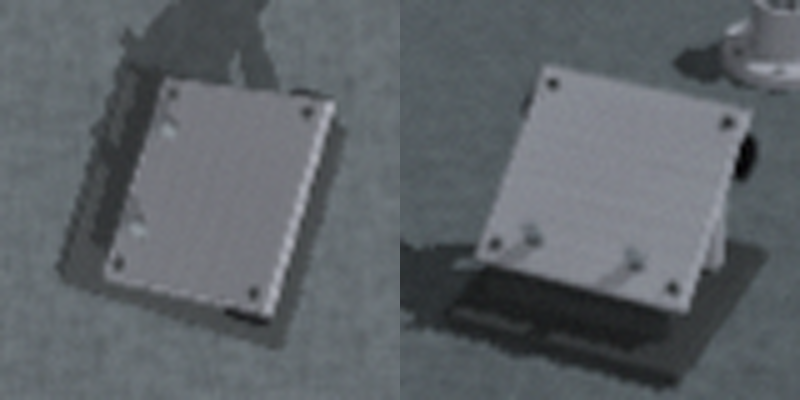

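```bash
cat >> h.py <<'E'
from scipy.spatial.transform import Rotation as Ro
def quat(q): return Ro.from_quat([q[1],q[2],q[3],q[0]])
def pose(s=None):
    s=s or env.get_state(); return np.array(s['tcp_pos']),quat(s['orientation'])
def plan(p0,R0,p1,R1,n,jaw,dp=3,da=1):
    """n rows; returns rows and end pose of the rounded rows"""
    p=np.array(p0,float);R=R0; w=(R0.inv()*R1).as_rotvec(); out=[]
    for i in range(1,n+1):
        pt=p0+(np.array(p1)-p0)*i/n; Rt=R0*Ro.from_rotvec(w*i/n)
        t=np.round(R.inv().apply(pt-p),dp)+0; a=np.round(np.degrees((R.inv()*Rt).as_rotvec()),da)+0
        p=p+R.apply(t); R=R*Ro.from_rotvec(np.radians(a)); out.append([jaw,*t,*a])
        assert abs(t).max()<=.0625 and np.linalg.norm(t)<=.0625 and np.linalg.norm(a)<=10.7,(t,a)
    print(len(out),[[float(x) for x in r] for r in out]); return p,R
def down(az): # jaw azimuth deg, tool pointing down
    a=np.radians(az); y=np.array([np.cos(a),np.sin(a),0]); z=np.array([0,0,-1.]); return Ro.from_matrix(np.c_[np.cross(y,z),y,z])
AZ=71.4
N=np.array([np.sin(np.radians(40))*np.cos(np.radians(AZ)),np.sin(np.radians(40))*np.sin(np.radians(AZ)),np.cos(np.radians(40))])
X=np.array([-np.cos(np.radians(40))*np.cos(np.radians(AZ)),-np.cos(np.radians(40))*np.sin(np.radians(AZ)),np.sin(np.radians(40))])
Y=np.cross(N,X)
E
python3 - <<'E'
from h import *
p,R=pose(); print(R.as_matrix().round(2)); print(N,X,Y,np.degrees(np.arctan2(Y[1],Y[0])))
p,R=plan(p,R,[.43,.12,.23],down(18),10,-1)
p,R=plan(p,R,[.483,-.314,.16],down(-18.6),9,-1)
E
```

```text
[[-0.92  0.39  0.  ]
 [ 0.39  0.92  0.  ]
 [ 0.    0.   -1.  ]]
[0.20502309 0.60921379 0.76604444] [-0.24433701 -0.72603272  0.64278761] [ 0.94776841 -0.31895931  0.        ] -18.599999999999987
10 [[-1.0, -0.035, -0.03, 0.001, 0.0, 0.0, 4.9], [-1.0, -0.037, -0.026, 0.001, 0.0, 0.0, 4.9], [-1.0, -0.039, -0.023, 0.002, 0.0, 0.0, 4.9], [-1.0, -0.042, -0.02, 0.001, 0.0, 0.0, 4.9], [-1.0, -0.043, -0.016, 0.001, 0.0, 0.0, 4.9], [-1.0, -0.044, -0.013, 0.001, 0.0, 0.0, 4.9], [-1.0, -0.044, -0.009, 0.002, 0.0, 0.0, 4.8], [-1.0, -0.046, -0.004, 0.001, 0.0, 0.0, 4.9], [-1.0, -0.046, -0.001, 0.001, 0.0, 0.0, 4.9], [-1.0, -0.045, 0.002, 0.001, 0.0, 0.0, 4.9]]
9 [[-1.0, -0.048, -0.009, 0.008, 0.0, 0.0, 4.1], [-1.0, -0.048, -0.006, 0.008, 0.0, 0.0, 4.0], [-1.0, -0.049, -0.003, 0.007, 0.0, 0.0, 4.1], [-1.0, -0.048, 0.001, 0.008, 0.0, 0.0, 4.1], [-1.0, -0.048, 0.005, 0.008, 0.0, 0.0, 4.0], [-1.0, -0.048, 0.008, 0.008, 0.0, 0.0, 4.1], [-1.0, -0.048, 0.011, 0.008, 0.0, 0.0, 4.1], [-1.0, -0.046, 0.015, 0.007, 0.0, 0.0, 4.1], [-1.0, -0.045, 0.018, 0.008, 0.0, 0.0, 4.0]]
```

move_arm:
  deltas: [-1,-0.035,-0.03,0.001,0,0,4.9,-1,-0.037,-0.026,0.001,0,0,4.9,-1,-0.039,-0.023,0.002,0,0,4.9,-1,-0.042,-0.02,0.001,0,0,4.9,-1,-0.043,-0.016,0.001,0,0,4.9,-1,-0.044,-0.013,0.001,0,0,4.9,-1,-0.044,-0.009,0.002,0,0,4.8,-1,-0.046,-0.004,0.001,0,0,4.9,-1,-0.046,-0.001,0.001,0,0,4.9,-1,-0.045,0.002,0.001,0,0,4.9]

```text
clock: 2.35
tcp_pos: [0.4302, 0.1187, 0.2305]
orientation: [0.0, 0.589, 0.808, 0.0]
wrist_force: [0.7, -0.6, 0.1]
finger_gap: 0.0854
```

move_arm:
  deltas: [-1,-0.048,-0.009,0.008,0,0,4.1,-1,-0.048,-0.006,0.008,0,0,4,-1,-0.049,-0.003,0.007,0,0,4.1,-1,-0.048,0.001,0.008,0,0,4.1,-1,-0.048,0.005,0.008,0,0,4,-1,-0.048,0.008,0.008,0,0,4.1,-1,-0.048,0.011,0.008,0,0,4.1,-1,-0.046,0.015,0.007,0,0,4.1,-1,-0.045,0.018,0.008,0,0,4,-1,0,0,0,0,0,0]

```text
clock: 3.6
tcp_pos: [0.4834, -0.3171, 0.1591]
orientation: [0.0, 0.813, 0.582, -0.0]
wrist_force: [-0.3, -0.7, -0.5]
finger_gap: 0.0854
```

```bash
python3 - <<'E'
from h import *
s=env.get_state(); print(s['clock'],s['joint_pos'].round(3),s['tcp_pos'].round(4))
p,R=pose()
a=imaging.read_camera('side');b=imaging.read_camera('top')
for q,n in((a,'sa'),(b,'ta')):
    f=proj(q,[p+R.apply([0,0,.011]),p])
    c=q['img'].copy(); [cv2.circle(c,tuple(int(round(v)) for v in x),1,(255,0,0),-1) for x in f]
    x,y=map(int,f[1]); c=cv2.resize(c[y-50:y+50,x-50:x+50],(400,400),interpolation=2); q['img']=c; save(q,n)
A=cv2.hconcat([cv2.imread('pics/sa.png'),cv2.imread('pics/ta.png')]); cv2.imwrite('pics/z1.png',A)
E
```

```text
3.6 [-0.719  0.355 -0.101  1.115 -0.     1.18 ] [ 0.4834 -0.3171  0.1591]
```

View pics/z1.png

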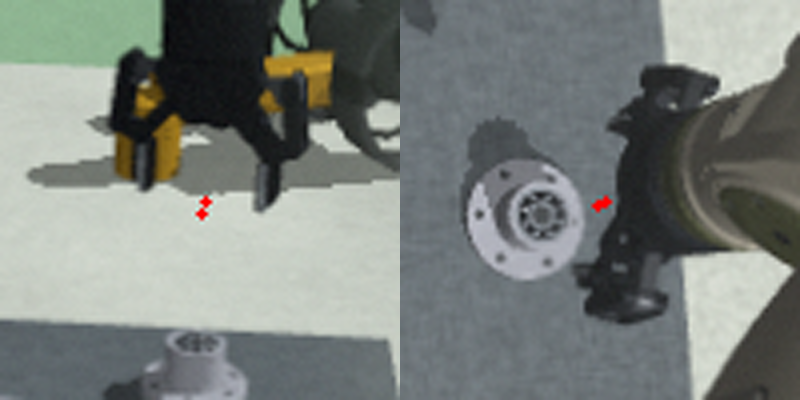

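move_arm:
  deltas: [-1,0.003,0,0.045,0,0,0,-1,0,0,0.045,0,0,0,-1,0,0,0.033,0,0,0,-1,0,0,0.01,0,0,0,-1,0,0,0,0,0,0]

```text
clock: 4.32
tcp_pos: [0.4846, -0.3102, 0.0277]
orientation: [-0.0, 0.812, 0.584, 0.0]
wrist_force: [0.5, -0.1, 0.9]
finger_gap: 0.0854
```

move_arm:
  deltas: [1,0,0,0,0,0,0,1,0,0,0,0,0,0,1,0,0,0,0,0,0,1,0,0,0,0,0,0,1,0,0,0,0,0,0,1,0,0,0,0,0,0]
  squeeze: 50

```text
clock: 5.08
tcp_pos: [0.4852, -0.3116, 0.0289]
orientation: [0.001, 0.812, 0.584, 0.0]
wrist_force: [-0.2, 1.1, 6.8]
finger_gap: 0.0445
```

```bash
cat >> h.py <<'E'
RP=Ro.from_matrix(np.c_[-X,Y,-N])
E
python3 - <<'E'
from h import *
p,R=pose(); C=np.array([.572,-.036,.068])
p,R=plan(p,R,p+[0,0.01,.16],R,4,1)
p,R=plan(p,R,C+N*.17+X*.02,RP,10,1);print(p)
E
```

```text
4 [[1.0, 0.002, -0.001, -0.04, 0.0, 0.0, 0.0], [1.0, 0.003, 0.0, -0.04, 0.0, 0.0, 0.0], [1.0, 0.002, -0.001, -0.04, 0.0, 0.0, 0.0], [1.0, 0.002, -0.001, -0.04, 0.0, 0.0, 0.0]]
10 [[1.0, 0.037, 0.0, -0.002, 0.0, -4.0, 0.0], [1.0, 0.037, 0.0, -0.005, 0.0, -4.0, 0.0], [1.0, 0.037, -0.001, -0.008, 0.0, -4.0, 0.0], [1.0, 0.036, 0.0, -0.01, 0.1, -4.0, 0.0], [1.0, 0.036, 0.0, -0.012, 0.0, -4.0, 0.0], [1.0, 0.034, 0.0, -0.015, 0.0, -4.0, 0.0], [1.0, 0.033, -0.001, -0.017, 0.0, -4.0, 0.0], [1.0, 0.032, 0.0, -0.02, 0.0, -4.0, 0.0], [1.0, 0.031, 0.0, -0.021, 0.0, -4.0, 0.0], [1.0, 0.029, 0.0, -0.024, 0.0, -4.0, 0.0]]
[0.60225076 0.05319456 0.21063538]
```

move_arm:
  deltas: [1,0,0,-0.02,0,0,0,1,0,0,-0.04,0,0,0,1,0.005,-0.001,-0.04,0,0,0,1,0.005,-0.001,-0.06,0,0,0]

```text
clock: 5.58
tcp_pos: [0.4844, -0.2999, 0.1869]
orientation: [-0.002, 0.812, 0.584, -0.0]
wrist_force: [0.9, -0.9, -2.0]
finger_gap: 0.0448
```

move_arm:
  deltas: [1,0.037,0,-0.002,0,-4,0,1,0.037,0,-0.005,0,-4,0,1,0.037,-0.001,-0.008,0,-4,0,1,0.036,0,-0.01,0,-4,0,1,0.036,0,-0.012,0,-4,0,1,0.034,0,-0.015,0,-4,0,1,0.033,-0.001,-0.017,0,-4,0,1,0.032,0,-0.02,0,-4,0,1,0.031,0,-0.021,0,-4,0,1,0.029,0,-0.024,0,-4,0]

```text
clock: 6.82
tcp_pos: [0.6034, 0.0556, 0.2093]
orientation: [0.2, 0.763, 0.548, -0.278]
wrist_force: [0.9, -0.6, -2.8]
finger_gap: 0.0446
```

move_arm:
  deltas: [1,0,0,0,0,0,0,1,0,0,0,0,0,0]

```text
clock: 7.08
tcp_pos: [0.603, 0.0544, 0.2087]
orientation: [0.199, 0.763, 0.549, -0.278]
wrist_force: [0.8, 0.1, -1.7]
finger_gap: 0.0445
```

```bash
cat > look.py <<'E'
from h import *
import sys,pickle
tag=sys.argv[1]; cx=float(sys.argv[2]);cy=float(sys.argv[3]);cz=float(sys.argv[4]);hw=int(sys.argv[5])
s=env.get_state(); p,R=pose(s); print('clock',s['clock'],'q',s['joint_pos'].round(3),'tcp',p.round(4),'F',s['wrist_force'].round(1),'gap',round(s['finger_gap'],4))
print('angle err to RP deg',np.degrees((R.inv()*RP).as_rotvec()).round(2))
im=[]
for n in('side','top'):
    q=imaging.read_camera(n); pickle.dump(q,open(f'{n}_{tag}.pkl','wb'))
    x,y=proj(q,[[cx,cy,cz]])[0].astype(int)
    c=q['img'][max(0,y-hw):y+hw,max(0,x-hw):x+hw]; im.append(cv2.resize(c,(400,400),interpolation=2))
cv2.imwrite(f'pics/{tag}.png',cv2.cvtColor(cv2.hconcat(im),cv2.COLOR_RGB2BGR))
E
python3 look.py pre .572 -.036 .11 60
```

```text
clock 7.075 q [ 0.221  0.726  0.44   1.696 -0.582  2.239] tcp [0.603  0.0544 0.2087] F [ 0.8  0.1 -1.7] gap 0.0445
angle err to RP deg [-0.   -0.01  0.06]
```

View pics/pre.png

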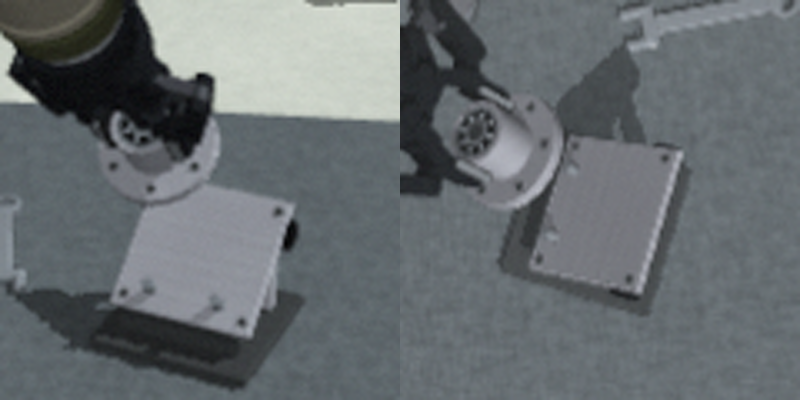

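```bash
cat > meas.py <<'E'
from h import *
import sys,pickle
tag=sys.argv[1]
CT={'side':np.array([.570,-.0345,.0671]),'top':np.array([.5737,-.0383,.0684])}
p,R=pose()
for n in CT:
    q=pickle.load(open(f'{n}_{tag}.pkl','rb')); a=pts(q,np.ones((384,512),bool))
    a=a[np.linalg.norm(a-p,axis=1)<.12]
    l=np.c_[(a-p)@X,(a-p)@Y,(a-p)@N]   # relative to TCP
    f=l[(l[:,2]>-.035)&(l[:,2]<-.012)&(np.hypot(l[:,0],l[:,1])<.06)]
    h=np.histogram(f[:,2],bins=np.arange(-.035,-.011,.002)); print(n,'hist',h[0])
    m=f[:,2].copy(); 
    k=np.argmax(h[0]); f=f[abs(f[:,2]-(h[1][k]+.001))<.003]
    # plane fit
    A=np.c_[f[:,:2],np.ones(len(f))]; s=np.linalg.lstsq(A,f[:,2],rcond=None)[0]
    # outer circle: angular max radii
    def ed(c):
        d=f[:,:2]-c; r=np.hypot(*d.T); t=((np.arctan2(d[:,1],d[:,0])+np.pi)/(2*np.pi)*36).astype(int)%36
        return np.array([f[t==i][np.argmax(r[t==i])][:2] for i in range(36) if (t==i).any() and r[t==i].max()>.036])
    from scipy.optimize import least_squares
    c=np.zeros(2)
    for _ in range(4):
        e=ed(c); o=least_squares(lambda s:np.hypot(e[:,0]-s[0],e[:,1]-s[1])-s[2],[*c,.042],loss='soft_l1',f_scale=.001); c=o.x[:2]
    print(n,len(f),'flange top height rel TCP',f[:,2].mean().round(4),'slopes deg',np.degrees(s[:2]).round(2),'circle rel TCP (x,y,r)',o.x.round(4),'edge pts',len(e))
    d=p-CT[n]; ph=np.array([d@X,d@Y,d@N]); print('  TCP rel plate',ph.round(4),' hub centre rel plate',(ph[:2]+c).round(4),'underside height',(ph[2]+f[:,2].mean()-.01).round(4))
E
python3 meas.py pre
```

```text
side hist [  0   0   5   8  17  17  82 161  98  27   5   3]
side 341 flange top height rel TCP -0.0199 slopes deg [-0.17  0.02] circle rel TCP (x,y,r) [ 0.0012 -0.0016  0.0414] edge pts 22
  TCP rel plate [0.0202 0.0031 0.1697]  hub centre rel plate [0.0214 0.0016] underside height 0.1398
top hist [  0   5   6  18  16  25  97 195  67  10  16   6]
top 359 flange top height rel TCP -0.0202 slopes deg [-0.23 -0.06] circle rel TCP (x,y,r) [0.006  0.0022 0.0408] edge pts 25
  TCP rel plate [ 0.0175 -0.0016  0.1703]  hub centre rel plate [0.0235 0.0006] underside height 0.1401
```

move_arm:
  deltas: [1,0.005,-0.001,0.04,0,0,0,1,0.005,0,0.04,0,0,0,1,0,0,0.03,0,0,0,1,0,0,0.012,0,0,0,1,0,0,0.006,0,0,0,1,0,0,0,0,0,0,1,0,0,0,0,0,0]

```text
clock: 8.05
tcp_pos: [0.5791, -0.0156, 0.1058]
orientation: [0.2, 0.763, 0.549, -0.277]
wrist_force: [0.1, 0.4, -2.9]
finger_gap: 0.0447
```

```bash
python3 look.py p2 .572 -.036 .11 60; python3 meas.py p2
```

```text
clock 8.05 q [ 0.125  0.682  0.106  1.342 -0.618  2.131] tcp [ 0.5791 -0.0156  0.1058] F [ 0.1  0.4 -2.9] gap 0.0447
angle err to RP deg [ 0.11 -0.05 -0.02]
side hist [  3   4  10  13  18  23  43 114  92  26   6   1]
side 249 flange top height rel TCP -0.0196 slopes deg [ 0.64 -0.09] circle rel TCP (x,y,r) [ 0.0032 -0.0009  0.041 ] edge pts 22
  TCP rel plate [0.0087 0.0024 0.0427]  hub centre rel plate [0.0119 0.0015] underside height 0.0132
top hist [  0   1  10   9  21  24  57 155  89  14   6   4]
top 301 flange top height rel TCP -0.0198 slopes deg [-0.05 -0.15] circle rel TCP (x,y,r) [0.0065 0.0027 0.0413] edge pts 24
  TCP rel plate [ 0.006  -0.0023  0.0433]  hub centre rel plate [0.0126 0.0004] underside height 0.0135
```

View pics/p2.png

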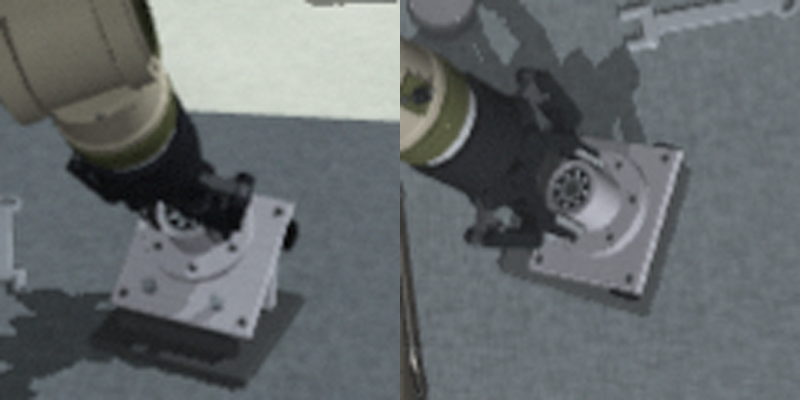

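move_arm:
  deltas: [1,0,0,0.006,0,0,0,1,0,0,0.004,0,0,0,1,0,0,0.001,0,0,0,1,0,0,0,0,0,0]

```text
clock: 8.65
tcp_pos: [0.5759, -0.023, 0.0963]
orientation: [0.2, 0.763, 0.548, -0.278]
wrist_force: [0.2, 0.1, -2.3]
finger_gap: 0.0442
```

move_arm:
  deltas: [1,0,0,0.001,0,0,0,1,0,0,0.001,0,0,0,1,0,0,0,0,0,0]

```text
clock: 9.02
tcp_pos: [0.5758, -0.0237, 0.0954]
orientation: [0.2, 0.763, 0.549, -0.277]
wrist_force: [-0.2, 3.6, 1.1]
finger_gap: 0.0444
```

move_arm:
  deltas: [1,0.004,0,0,0,0,0,1,0.004,0,0,0,0,0,1,0.002,0,0,0,0,0,1,0,0,0,0,0,0]

```text
clock: 9.52
tcp_pos: [0.5787, -0.0165, 0.0889]
orientation: [0.2, 0.763, 0.549, -0.277]
wrist_force: [1.6, 3.0, 5.6]
finger_gap: 0.0448
```

```bash
python3 look.py p3 .572 -.036 .11 60; python3 meas.py p3
```

```text
clock 9.525 q [ 0.124  0.696  0.087  1.309 -0.619  2.13 ] tcp [ 0.5787 -0.0165  0.0889] F [1.6 3.  5.6] gap 0.0448
angle err to RP deg [ 0.1  -0.01 -0.  ]
side hist [ 26 106 199 171  50  27  68 105  81  31  12   2]
side 476 flange top height rel TCP -0.0297 slopes deg [0.12 0.08] circle rel TCP (x,y,r) [-0.0002 -0.0012  0.0582] edge pts 28
  TCP rel plate [-0.0012  0.0025  0.0295]  hub centre rel plate [-0.0014  0.0013] underside height -0.0102
top hist [ 17  92 214 105  20  23  80 143  64  18   9   5]
top 411 flange top height rel TCP -0.03 slopes deg [-0.05 -0.06] circle rel TCP (x,y,r) [0.0005 0.0008 0.0586] edge pts 28
  TCP rel plate [-0.0039 -0.0022  0.0301]  hub centre rel plate [-0.0033 -0.0013] underside height -0.0099
```

View pics/p3.png

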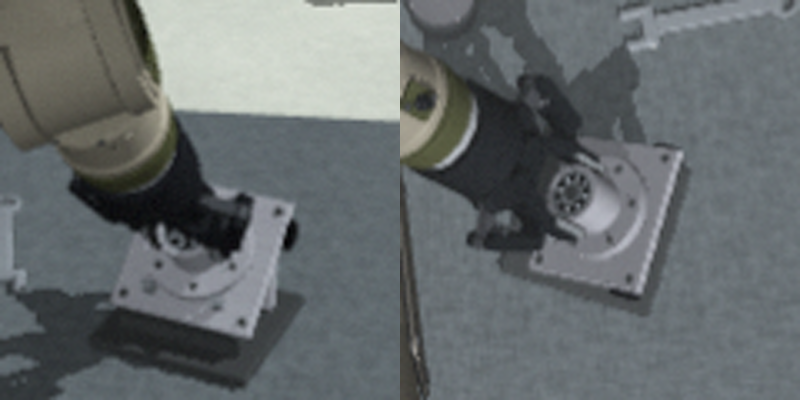

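move_arm:
  deltas: [1,0.001,0,0,0,0,0,1,0.001,0,0,0,0,0,1,0,0,0,0,0,0]

```text
clock: 10.0
tcp_pos: [0.5791, -0.0153, 0.0878]
orientation: [0.2, 0.763, 0.548, -0.277]
wrist_force: [2.2, 3.0, 5.6]
finger_gap: 0.0442
```

move_arm:
  deltas: [1,0.001,0,0,0,0,0,1,0,0,0,0,0,0]

```text
clock: 10.25
tcp_pos: [0.5792, -0.0151, 0.0876]
orientation: [0.201, 0.763, 0.548, -0.278]
wrist_force: [0.1, 1.2, 8.2]
finger_gap: 0.0447
```

move_arm:
  deltas: [1,0.001,0,0,0,0,0,1,0,0,0,0,0,0]

```text
clock: 10.5
tcp_pos: [0.5792, -0.015, 0.0875]
orientation: [0.201, 0.763, 0.548, -0.278]
wrist_force: [-0.5, -1.4, 9.8]
finger_gap: 0.0443
```

```bash
python3 - <<'E'
from h import *
F=env.get_state()['wrist_force']; print(F@X,F@Y,F@N)
E
```

```text
7.465725604279382 -0.027886184585292843 6.508211870238009
```

move_arm:
  deltas: [0,0,0,0,0,0,0,-0.5,0,0,0,0,0,0,-1,0,0,0,0,0,0,-1,0,0,0,0,0,0,-1,0,0,0,0,0,0]

```text
clock: 11.12
tcp_pos: [0.5789, -0.0139, 0.0856]
orientation: [0.2, 0.763, 0.549, -0.278]
wrist_force: [0.0, -0.0, 0.5]
finger_gap: 0.0856
```

move_arm:
  deltas: [-1,0,0,-0.01,0,0,0,-1,0,0,-0.03,0,0,0,-1,0,0,-0.05,0,0,0,-1,0,0,-0.05,0,0,0]

```text
clock: 11.62
tcp_pos: [0.6078, 0.0724, 0.1949]
orientation: [0.2, 0.763, 0.548, -0.278]
wrist_force: [1.2, 0.3, 0.5]
finger_gap: 0.0853
```

```bash
python3 look.py p4 .572 -.036 .08 50
```

```text
clock 11.625 q [ 0.244  0.759  0.467  1.702 -0.572  2.266] tcp [0.6078 0.0724 0.1949] F [1.2 0.3 0.5] gap 0.0853
angle err to RP deg [ 0.02 -0.01 -0.01]
```

View pics/p4.png

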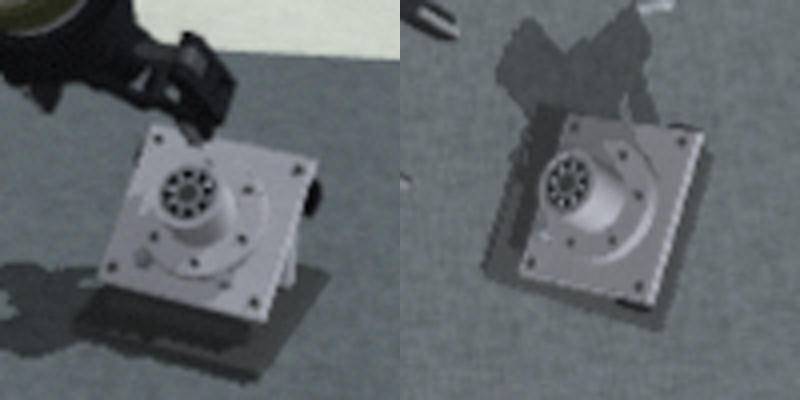

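```bash
python3 - <<'E'
from h import *
import pickle
CT={'side':np.array([.570,-.0345,.0671]),'top':np.array([.5737,-.0383,.0684])}
for n in CT:
    q=pickle.load(open(f'{n}_p4.pkl','rb')); a=pts(q,np.ones((384,512),bool))
    l=np.c_[(a-CT[n])@X,(a-CT[n])@Y,(a-CT[n])@N]
    b=l[(abs(l[:,2]-.044)<.005)&(np.hypot(l[:,0],l[:,1])<.035)]
    e=cv2.minEnclosingCircle(b[:,:2].astype(np.float32)); c=np.array([*e[0],np.median(b[:,2])])
    A=np.c_[b[:,:2],np.ones(len(b))]; s=np.linalg.lstsq(A,b[:,2],rcond=None)[0]
    print(n,len(b),'face rel',c.round(4),'r',round(e[1],4),'mean',b.mean(0).round(4),'slope',np.degrees(s[:2]).round(1),'world',(CT[n]+c[0]*X+c[1]*Y+c[2]*N).round(4))
    f=l[(abs(l[:,2]-.01)<.004)&(np.hypot(l[:,0],l[:,1])<.04)&(np.hypot(l[:,0],l[:,1])>.027)]
    A=np.c_[f[:,:2],np.ones(len(f))]; s=np.linalg.lstsq(A,f[:,2],rcond=None)[0]
    print('  flange top',len(f),f[:,2].mean().round(4),'slope',np.degrees(s[:2]).round(2))
E
```

```text
side 252 face rel [ 0.0004 -0.      0.0436] r 0.024 mean [-0.0003  0.0007  0.0435] slope [0.5 0.6] world [ 0.5788 -0.0083  0.1007]
  flange top 284 0.0098 slope [-0.11  0.23]
top 206 face rel [0.     0.0008 0.0439] r 0.0239 mean [0.0003 0.0004 0.0438] slope [-0.3  0.5] world [ 0.5834 -0.0119  0.102 ]
  flange top 230 0.0101 slope [-0.53 -0.12]
```

```bash
python3 - <<'E'
from h import *
p,R=pose()
p,R=plan(p,R,[.4372,.297,.21],down(-18.6),10,-.3);print(p)
E
```

```text
10 [[-0.3, 0.011, -0.023, -0.011, 0.0, 4.0, 0.0], [-0.3, 0.012, -0.024, -0.01, 0.1, 3.9, 0.0], [-0.3, 0.013, -0.023, -0.01, 0.0, 4.0, 0.0], [-0.3, 0.013, -0.024, -0.008, 0.1, 4.0, 0.0], [-0.3, 0.013, -0.023, -0.008, 0.0, 4.0, 0.0], [-0.3, 0.015, -0.024, -0.006, 0.1, 3.9, 0.1], [-0.3, 0.014, -0.023, -0.006, 0.0, 4.0, 0.0], [-0.3, 0.015, -0.023, -0.004, 0.1, 4.0, 0.0], [-0.3, 0.015, -0.024, -0.003, 0.0, 4.0, 0.0], [-0.3, 0.016, -0.023, -0.003, 0.1, 3.9, 0.0]]
[0.43761992 0.2970169  0.2102664 ]
```

move_arm:
  deltas: [-0.3,0.011,-0.023,-0.011,0,4,0,-0.3,0.012,-0.024,-0.01,0,4,0,-0.3,0.013,-0.023,-0.01,0,4,0,-0.3,0.013,-0.024,-0.008,0,4,0,-0.3,0.013,-0.023,-0.008,0,4,0,-0.3,0.015,-0.024,-0.006,0,4,0,-0.3,0.014,-0.023,-0.006,0,4,0,-0.3,0.015,-0.023,-0.004,0,4,0,-0.3,0.015,-0.024,-0.003,0,4,0,-0.3,0.016,-0.023,-0.003,0,4,0]

```text
clock: 12.98
tcp_pos: [0.4346, 0.2943, 0.2062]
orientation: [-0.001, 0.812, 0.584, 0.001]
wrist_force: [0.1, -0.3, 0.3]
finger_gap: 0.0559
```

move_arm:
  deltas: [-0.3,0,0,0,0,0,0,-0.3,0,0,0,0,0,0]

```text
clock: 13.22
tcp_pos: [0.4359, 0.2934, 0.2062]
orientation: [0.0, 0.812, 0.584, -0.0]
wrist_force: [0.1, 0.2, 0.5]
finger_gap: 0.0553
```

```bash
python3 look.py c1 .437 .297 .15 55; python3 - <<'E'
from h import *
p,R=pose(); print(np.degrees((R.inv()*down(-18.6)).as_rotvec()).round(2), R.inv().apply(np.array([.4372,.297,.107])-p).round(4))
E
```

```text
clock 13.225 q [ 4.400e-01  2.310e-01 -1.530e-01  1.187e+00 -1.000e-03  2.335e+00] tcp [0.4359 0.2934 0.2062] F [0.1 0.2 0.5] gap 0.0553
angle err to RP deg [ 4.000e-02 -3.995e+01  1.000e-02]
[ 0.    0.05 -0.02] [ 0.0038 -0.0002  0.0989]
```

View pics/c1.png

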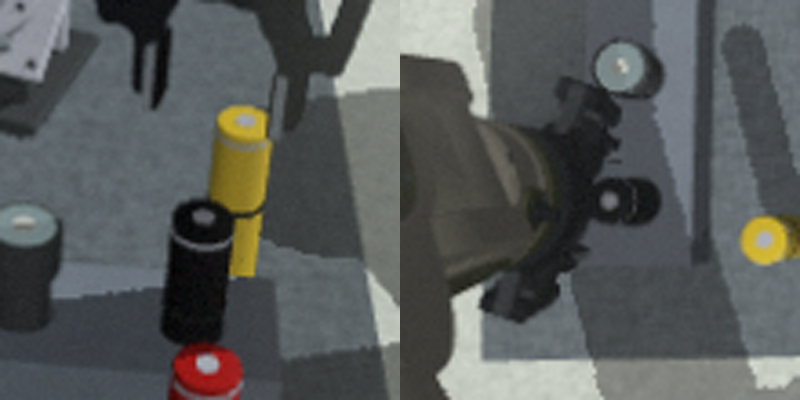

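move_arm:
  deltas: [-0.3,0.003,0,0.03,0,0,0,-0.3,0,0,0.035,0,0,0,-0.3,0,0,0.025,0,0,0,-0.3,0,0,0.009,0,0,0,-0.3,0,0,0,0,0,0]

```text
clock: 13.95
tcp_pos: [0.4367, 0.2963, 0.1067]
orientation: [-0.0, 0.812, 0.583, -0.001]
wrist_force: [-0.1, -1.1, 0.5]
finger_gap: 0.0555
```

```bash
python3 look.py c2 .437 .297 .13 50
```

```text
clock 13.95 q [ 0.444  0.305 -0.311  0.956 -0.     2.34 ] tcp [0.4367 0.2963 0.1067] F [-0.1 -1.1  0.5] gap 0.0555
angle err to RP deg [-4.000e-02 -3.994e+01  1.000e-02]
```

View pics/c2.png

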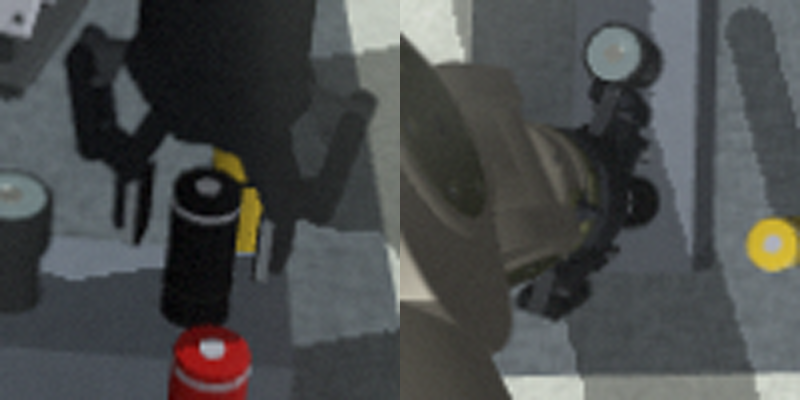

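move_arm:
  deltas: [0.1,0,0,0,0,0,0,0.4,0,0,0,0,0,0,1,0,0,0,0,0,0,1,0,0,0,0,0,0,1,0,0,0,0,0,0]
  squeeze: 60

```text
clock: 14.68
tcp_pos: [0.4371, 0.2971, 0.1083]
orientation: [0.0, 0.812, 0.584, 0.001]
wrist_force: [-1.3, 0.8, 6.3]
finger_gap: 0.0308
```

move_arm:
  deltas: [1,0,0,-0.01,0,0,0,1,0,0,-0.02,0,0,0,1,0,0,-0.03,0,0,0,1,0,0,-0.03,0,0,0,1,0,0,-0.03,0,0,0,1,0,0,0,0,0,0]

```text
clock: 15.42
tcp_pos: [0.4379, 0.2972, 0.2296]
orientation: [0.0, 0.812, 0.584, 0.002]
wrist_force: [-0.1, 0.3, -1.7]
finger_gap: 0.0306
```

```bash
python3 look.py c3 .437 .297 .17 60;  python3 - <<'E'
from h import *
p,R=pose(); C=np.array([.572,-.036,.068])
T=C+N*(.044+.05+.097+.06); print(T)
plan(p,R,T,RP,10,1)
E
```

```text
clock 15.425 q [ 0.445  0.225 -0.104  1.238 -0.     2.34 ] tcp [0.4379 0.2972 0.2296] F [-0.1  0.3 -1.7] gap 0.0306
angle err to RP deg [  0.2  -40.19  -0.05]
[0.6234608  0.11691266 0.26027716]
10 [[1.0, -0.011, 0.023, -0.003, 0.0, -4.0, 0.0], [1.0, -0.011, 0.024, -0.003, 0.0, -4.0, 0.0], [1.0, -0.012, 0.023, -0.002, 0.0, -4.0, 0.0], [1.0, -0.011, 0.024, -0.001, 0.0, -4.0, 0.0], [1.0, -0.012, 0.023, 0.0, 0.0, -4.0, 0.0], [1.0, -0.011, 0.024, 0.001, 0.0, -4.0, 0.0], [1.0, -0.012, 0.023, 0.001, 0.0, -4.0, 0.0], [1.0, -0.011, 0.024, 0.002, 0.0, -4.0, 0.0], [1.0, -0.011, 0.023, 0.003, 0.0, -4.0, 0.0], [1.0, -0.011, 0.024, 0.004, 0.0, -4.0, 0.0]]
```

View pics/c3.png

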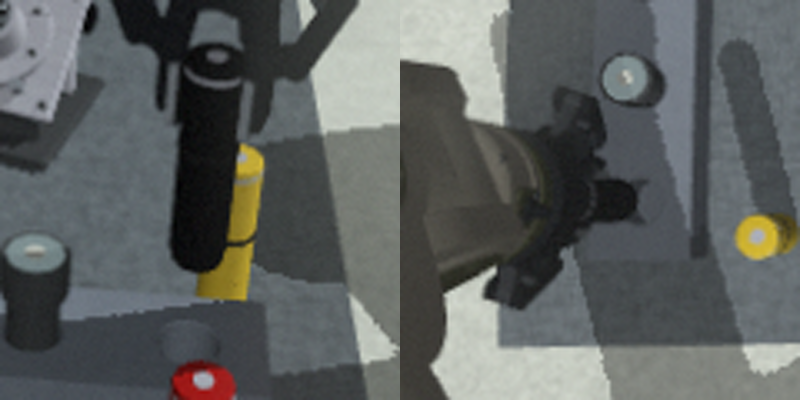

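move_arm:
  deltas: [1,-0.011,0.023,-0.006,0,-4,0,1,-0.011,0.024,-0.004,0,-4,0,1,-0.012,0.023,-0.002,0,-4,0,1,-0.011,0.024,-0.001,0,-4,0,1,-0.012,0.023,0,0,-4,0,1,-0.011,0.024,0.001,0,-4,0,1,-0.012,0.023,0.001,0,-4,0,1,-0.011,0.024,0.002,0,-4,0,1,-0.011,0.023,0.003,0,-4,0,1,-0.011,0.024,0.004,0,-4,0]

```text
clock: 16.77
tcp_pos: [0.6245, 0.1168, 0.2627]
orientation: [0.2, 0.762, 0.548, -0.28]
wrist_force: [0.4, 0.3, -1.1]
finger_gap: 0.031
```

move_arm:
  deltas: [1,0,0,0,0,0,0,1,0,0,0,0,0,0]

```text
clock: 17.02
tcp_pos: [0.6238, 0.1175, 0.2631]
orientation: [0.199, 0.763, 0.549, -0.278]
wrist_force: [-0.3, -0.8, -1.5]
finger_gap: 0.0307
```

```bash
python3 look.py d1 .60 .05 .17 75; cat > mcam.py <<'E'
from h import *
import sys,pickle
from scipy.optimize import least_squares
tag=sys.argv[1]; p,R=pose()
CT={'side':np.array([.570,-.0345,.0671]),'top':np.array([.5737,-.0383,.0684])}
for n in CT:
    q=pickle.load(open(f'{n}_{tag}.pkl','rb')); a=pts(q,np.ones((384,512),bool))
    l=np.c_[(a-p)@X,(a-p)@Y,(a-p)@N]
    b=l[(l[:,2]>-.112)&(l[:,2]<-.024)&(np.hypot(l[:,0],l[:,1])<.03)]
    print(n,len(b),'lowest N',np.sort(b[:,2])[:12:3].round(4),np.histogram(b[:,2],bins=np.arange(-.112,-.02,.008))[0])
    c=b[b[:,2]>-.082]
    f=lambda s:np.hypot(c[:,0]-(s[0]+s[2]*(c[:,2]+.05)),c[:,1]-(s[1]+s[3]*(c[:,2]+.05)))-.016
    o=least_squares(f,[0,0,0,0],loss='soft_l1',f_scale=.001); s=o.x
    ln=np.array([s[0]+s[2]*(-.047),s[1]+s[3]*(-.047)])
    print('  axis offset rel TCP at -50mm',s[:2].round(4),'tilt deg',np.degrees(s[2:]).round(2),'rms',np.sqrt((f(s)**2).mean()).round(4))
    d=p-CT[n]; print('  TCP rel plate',np.round([d@X,d@Y,d@N],4),'lens lateral rel hub axis',(ln+[d@X,d@Y]).round(4),'lens dist (nominal .097)',round(d@N-.097-.044,4),'by lowest',round(d@N+np.percentile(b[:,2],1)-.044,4))
E
python3 mcam.py d1
```

```text
clock 17.025 q [ 0.298  0.851  0.802  1.979 -0.548  2.323] tcp [0.6238 0.1175 0.2631] F [-0.3 -0.8 -1.5] gap 0.0307
angle err to RP deg [-0.1   0.01  0.08]
side 226 lowest N [-0.0973 -0.0957 -0.0949 -0.092 ] [ 0  2 15 27 27 23 26 27 30 27 22]
  axis offset rel TCP at -50mm [-0.001  -0.0006] tilt deg [0.21 0.16] rms 0.0007
  TCP rel plate [0.0036 0.0023 0.2553] lens lateral rel hub axis [0.0024 0.0016] lens dist (nominal .097) 0.1143 by lowest 0.1156
top 315 lowest N [-0.0987 -0.0968 -0.0961 -0.0944] [ 0  7 18 37 36 32 37 35 38 37 38]
  axis offset rel TCP at -50mm [-0.0003  0.0026] tilt deg [0.23 0.48] rms 0.001
  TCP rel plate [ 0.0009 -0.0024  0.2559] lens lateral rel hub axis [ 0.0004 -0.0002] lens dist (nominal .097) 0.1149 by lowest 0.1151
```

View pics/d1.png

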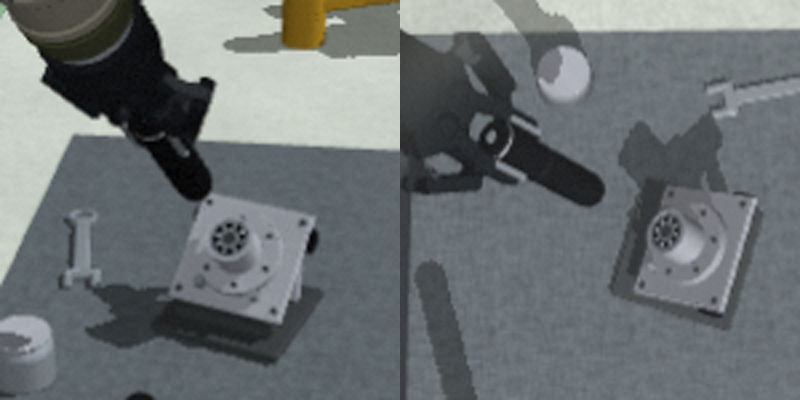

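move_arm:
  deltas: [1,0.001,-0.001,0.02,0,0,0,1,0,0,0.02,0,0,0,1,0,0,0.015,0,0,0,1,0,0,0.007,0,0,0,1,0,0,0.003,0,0,0,1,0,0,0,0,0,0,1,0,0,0,0,0,0,1,0,0,0,0,0,0,1,0,0,0,0,0,0]

```text
clock: 18.25
tcp_pos: [0.6103, 0.0789, 0.2143]
orientation: [0.2, 0.763, 0.549, -0.278]
wrist_force: [0.5, 0.1, -2.1]
finger_gap: 0.0305
```

```bash
python3 look.py d2 .60 .03 .14 65; python3 mcam.py d2
```

```text
clock 18.25 q [ 0.252  0.765  0.525  1.759 -0.569  2.274] tcp [0.6103 0.0789 0.2143] F [ 0.5  0.1 -2.1] gap 0.0305
angle err to RP deg [ 0.02 -0.01  0.02]
side 186 lowest N [-0.0973 -0.0952 -0.09   -0.0876] [ 0  3  6 20 23 20 24 22 22 26 20]
  axis offset rel TCP at -50mm [ 0.0001 -0.0007] tilt deg [0.   0.61] rms 0.0007
  TCP rel plate [0.0025 0.002  0.19  ] lens lateral rel hub axis [0.0026 0.0008] lens dist (nominal .097) 0.049 by lowest 0.0498
top 266 lowest N [-0.0983 -0.0959 -0.0947 -0.0942] [ 0  3 18 30 28 30 34 31 30 30 32]
  axis offset rel TCP at -50mm [0.0002 0.0026] tilt deg [0.52 0.8 ] rms 0.001
  TCP rel plate [-0.0002 -0.0027  0.1906] lens lateral rel hub axis [-0.0004 -0.0008] lens dist (nominal .097) 0.0496 by lowest 0.0505
```

View pics/d2.png

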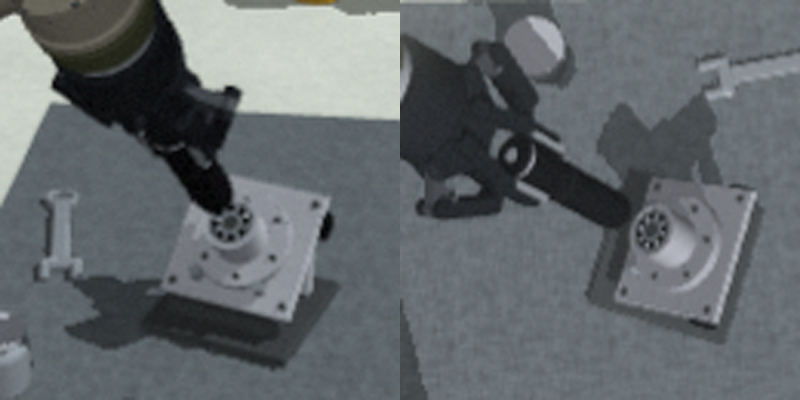

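move_arm:
  deltas: [1,0.001,0,0,0,0,0,1,0,0,0,0,0,0,1,0,0,0,0,0,0,1,0,0,0,0,0,0,1,0,0,0,0,0,0,1,0,0,0,0,0,0]

```text
clock: 19.1
tcp_pos: [0.6104, 0.0794, 0.2137]
orientation: [0.2, 0.763, 0.548, -0.278]
wrist_force: [-0.4, 0.3, -2.5]
finger_gap: 0.0308
```

```bash
python3 look.py d3 .52 .15 .1 140; python3 mcam.py d3
```

```text
clock 19.1 q [ 0.253  0.767  0.526  1.759 -0.569  2.275] tcp [0.6104 0.0794 0.2137] F [-0.4  0.3 -2.5] gap 0.0308
angle err to RP deg [ 0.01 -0.01  0.02]
side 186 lowest N [-0.0957 -0.0934 -0.0913 -0.0906] [ 0  0 11 19 24 20 25 21 22 25 19]
  axis offset rel TCP at -50mm [-0.     -0.0007] tilt deg [-0.07  0.59] rms 0.0007
  TCP rel plate [0.0017 0.002  0.19  ] lens lateral rel hub axis [0.0017 0.0008] lens dist (nominal .097) 0.049 by lowest 0.0515
top 265 lowest N [-0.0993 -0.0958 -0.0953 -0.0936] [ 0  3 22 29 26 30 31 29 33 31 31]
  axis offset rel TCP at -50mm [0.0002 0.0025] tilt deg [ 0.28 -0.24] rms 0.001
  TCP rel plate [-0.001  -0.0028  0.1906] lens lateral rel hub axis [-0.001  -0.0001] lens dist (nominal .097) 0.0496 by lowest 0.0504
```

View pics/d3.png

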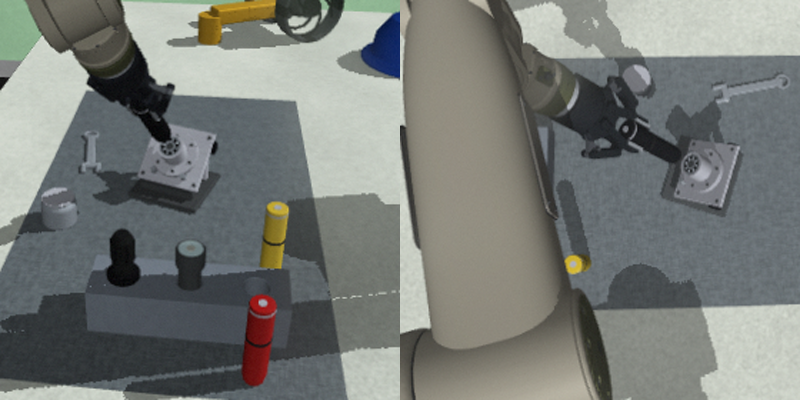

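The side view shows the hub seated at about (172,150), with the camera square in front of it. The driver, torch, tin, wrench and both decoys haven't moved, and the camera's bore is empty.

```bash
python3 -c "
from workcell import order
print(order.hand_in())"
```

```text
the job is handed in; nothing more can be done
None
```

The job is done and handed in at about 19 s: the hub is on the stand, and the arm is still holding the camera in front of the bearing.

- **Hub:** I lowered it flat onto the plate, slid it down until it met the pins (about 7.5 N up the slope, almost none sideways), and let go. Both cameras then showed the bearing within 1 mm of where it should be, and the flange within about 0.5° of flat.
- **Camera:** I drew the black cylinder from the bore nearest the robot, tipped it 40° and held it in front of the bearing. My last check put the lens about 50 mm from the face and about 1–2 mm off the axis. It was square to within about 0.6° and steady, and the camera never came closer to the hub than this.
- **Other tools:** the driver, torch, wrench, tin and both coloured look-alikes appear unmoved in the last pictures.

**Disagreement between cameras:** the two cameras' positions differ by about 4 mm in the world frame. I measured everything against the plate within each picture and averaged the two. The lens offset up the slope still reads +1.7 mm from the side camera and −1.0 mm from the top one.

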